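Preload a skateboard wheel bearing

ROBOT

A 7-joint arm with a two-finger parallel gripper is mounted at the origin on the work surface. World frame = base frame: x ahead of the robot, y to its left, z up, the work surface at z = 0. Lengths are in m, angles in rad, forces in N, time in s.
With the tool pointing down it reaches from about 0.425 to 0.875 m from the base axis. Payload 8.4 kg.
Tool frame: the origin (TCP) lies at the very end of the fingers, on their centre line; the grasp point (between the pads) lies 19 mm behind it; z points along the fingers, y is the line along which they close (so a half turn about z gives the same grasp; the last joint's range is limited). The gripper opens to 87 mm and grips with 3 to 60 N. Pads are 19 mm wide; open, the fingers measure 117 mm over their backs; the gripper's body (75 mm by 190 mm) begins 51 mm behind the grasp point.
Start: joints at [1.146, 0.333, 0.04, 1.465, -0.013, 1.343, -0.059], TCP at [0.208, -0.616, 0.189] pointing down, gripper open.
Joint ranges: [-2.58, 2.58], [-0.38, 2.09], [-1.3, 1.39], [0.25, 2.4], [-1.5, 4.64], [0.08, 2.09], [-2.65, 2.65]. Speed limits (rad/s): [2.22, 2.22, 2.79, 2.79, 3.14, 3.14, 3.14].

INTERFACE

Orientations are given as a unit quaternion [w, x, y, z].
In Python, from workcell import status, eyes, ticket gives the robot as it stands.
- The arm moves only by the tool move_arm, never from a script. Its argument "rows" is a list of rows, each a list of 3 entries, a list of its own where there are three numbers: the shift along the tool's x, y, z in units of 25 mm (1.0 is 25 mm), then the turn, a rotation vector about the tool's x, y, z in units of 6 degrees (1.0 is 6 degrees), then the finger opening in mm, from 0 to 87. A call has 1 to 12 rows; each row is the pose to reach, as a shift and turn from the pose commanded when the call began, along the tool's axes at that moment; what a row does not reach only later rows make up. A row lasts 1/12 s, in which the tool goes at most 41.7 mm and 7.16 degrees, less where a joint would pass 70% of its speed; a pose out of reach is approached as far as the arm can. A call with a gripper value outside its range is refused whole. The fingers move at their own pace and stop on an object; "squeeze" is the grip in N (left out, the last holds). Time passes only in rows, so rows that repeat a pose let the fingers close. It gives the time, the measured TCP pose, the force, the opening and the grip force at its end, in the units of the state.
- status.read_state(): the state, without advancing time (a new reading comes with each control period).
- eyes.camera(name): name is "side" or "top" or "wrist"; returns the picture (420x560x3 uint8, red, green, blue); there is no depth.
- eyes.camera_params(name): a dict with "mtx" (3x3 intrinsics, pixels), "world_from_camera" (4x4, takes a point from camera to world coordinates). Camera axes: x right, y down, z forward; pixel columns grow to the right and rows downward; lengths in m; the calibration is good to about 2 mm. The wrist camera is an equidistant fisheye: a pixel r from the principal point sees the ray r / f radians off the axis. A picture is of the moment at which its call begins: read the wrist's pose just before it. camera_params takes no time and is no camera call; for the wrist camera it gives the pose at the moment of the call.
- ticket.sign_off(): hands the job in; it is judged then, once.
The state is a dict: "clock": time; "joint_positions": joint angles; "joint_velocities": joint speeds; "effort": joint torques, N m; "tcp_pos": TCP position; "tool_rot": TCP orientation; "wrist_force": force on the tool from outside, world axes, zero at the start; "wrist_torque": the same for the moment, N m; "opening": finger opening in m; "finger_force": force on a finger pad.
Only numpy, scipy, OpenCV 4.12 (cv2) and the standard library are available. Lean on these libraries where they do the work, as an engineer would, in place of code of your own. Each camera call takes 0.05 s, during which the arm holds its last target. There are 200 camera calls.

TASK

Slide the carriage with the white skateboard wheel along its rails, under the blue bridge, until it is fully home against its end. Then turn the black thumbscrew on the bridge clockwise until it seats, back it off a quarter turn, and finish still gripping the thumbscrew there so that a mate can tighten its lock ring. Leave the other things on the bench where they are.

Things in the scene. Friction and masses are not known exactly. Their poses are not given: they have to be found in the camera images.
- jig: Fixed bearing jig on the bench: dark steel base plate 110 (x) x 350 (y) x 12 mm with two rails along its y and, over its +y end, a blue bridge (108 x 36 mm, top at 82 mm, underside at 66 mm above the bench). Origin: on the bench surface, under the point midway between the rails, 110 mm in -y from the screw's axis; +y is the way the carriage slides home. Stands in varying places and yaws (about +-0.35 rad), z up.
- carriage (a joint): Travel in m of the steel carriage along the jig's +y: starts between 0 and 0.05, fully home (hard end, wheel under the screw) at 0.13. About 2 N of rail friction plus some damping; stays where it is left.
- carriage_grip (a point): Centre of the upper part of the red square grip post of the carriage: 22 x 22 mm across, sides along the jig's x and y, its top 16 mm above this point, free for 45 mm below it. This point is 69.5 mm above the bench. The white wheel (54 mm across) sits on the carriage 130 mm further in the jig's +y.
- screw (a joint): Turn of the thumbscrew in rad, growing clockwise seen from above (tightening); starts between 0.5 and 1.5, seats against a hard stop at 2.4. About 0.12 N m of friction; stays where it is left. It does not noticeably rise or sink.
- thumb_bar (a point): Black bar grip of the thumbscrew with a white mark on one end of its top: 46 mm long (its x axis), 12 mm wide (its y), 28 mm high (its z, up). Origin: centre of the bar, on the vertical screw axis, 113 mm above the bench, 31 mm above the bridge's top. Along the jig's x when the joint reads 0. Below the bar is only a 12 mm stem and, 27 mm below the origin, a 28 mm collar.
- spare_red: Loose spare red skateboard wheel, 54 mm across, 32 mm high, lying flat; origin under its centre. Leave alone.
- spare_white: Loose spare white skateboard wheel, 54 mm across, 32 mm high, lying flat; origin under its centre. Leave alone.
- jar: Loose amber jar, 60 mm across, 75 mm high; origin under its centre. Leave alone.
- wrench: Loose wrench lying flat along its x axis. Leave alone.
- driver: Loose screwdriver lying along its x axis. Leave alone.
- truck: Loose bare skateboard truck, 55 x 150 mm (axle along its y), 45 mm high; origin under its centre. Leave alone.

How it is judged:
By the outcome, as a careful person would: the job done as asked, in the order asked, and still so for the second after the job is handed in, while the arm keeps its last pose, push and grip.
It also fails if it takes over 72 s, if anything falls off the work surface, if the arm or the gripper's body presses on something with over 40 N, if the wrist force passes 120 N, or if a joint passes its speed limit or range.

## Working session

There is one attempt and no reset: what is moved stays moved. The work goes in short steps, Python scripts to look and compute and a tool call to move; the robot and the scene stay as the last step left them, time stands still between calls to the robot, and variables do not carry over. Pictures are saved under pics/ and viewed, at most 10 in all, crops included, and the job is handed in when it is done.

Besides the shell and the picture viewer there is one more tool, called after ">>>" as a command line: name --argument value ..., lists and objects as JSON in quotes. move_arm: Moves the arm, as the interface text tells. Its arguments: {"type":"object","properties":{"rows":{"type":"array","items":{"type":"array"}},"squeeze":{"type":"number"}},"required":["rows"]}

```bash
mkdir -p pics; ls; python3 - <<'E'
from workcell import status, eyes
import cv2, numpy as np
print(status.read_state())
for n in("top","side"):
    im=eyes.camera(n); cv2.imwrite(f"pics/{n}0.png",im[:,:,::-1]); p=eyes.camera_params(n); print(n,p["mtx"],p["world_from_camera"])
E
```

```text
pics
{'clock': 0.0, 'joint_positions': array([ 1.14576097,  0.33389523,  0.03984916,  1.46629919, -0.0134211 ,
        1.34330917, -0.05854715]), 'joint_velocities': array([ 0.00283799,  0.00161655, -0.00116844,  0.00012817, -0.00175033,
       -0.00154562, -0.00129048]), 'effort': array([ 9.48191009e-04, -6.56346703e+01,  1.33522030e+00, -4.03805244e+01,
       -5.99986338e-02,  4.48041537e-02,  1.49586945e-04]), 'tcp_pos': array([ 0.20788099, -0.61528778,  0.18785545]), 'tool_rot': array([-8.04039860e-04,  9.86761657e-01,  1.62175074e-01, -1.73947362e-04]), 'wrist_force': array([0.52131669, 0.72030055, 0.69342673]), 'wrist_torque': array([-0.00421255, -0.0353262 ,  0.02718211]), 'finger_force': 0.0, 'opening': 0.08737644433031531}
top [[390.68415299   0.         281.61910983]
 [  0.         390.68415299 205.70332205]
 [  0.           0.           1.        ]] [[ 0.01095815 -0.99610687  0.08747018  0.43158768]
 [-0.9997403  -0.01266193 -0.01894736  0.02838787]
 [ 0.01998114 -0.08723984 -0.99598693  1.20200793]
 [ 0.          0.          0.          1.        ]]
side [[408.6051158    0.         277.40797258]
 [  0.         408.6051158  210.84827271]
 [  0.           0.           1.        ]] [[-0.8920143  -0.2802225   0.35466298  0.15641203]
 [-0.45156475  0.587172   -0.6718023   0.71717312]
 [-0.01999405 -0.75941056 -0.65030442  0.76801773]
 [ 0.          0.          0.          1.        ]]
```

View pics/top0.png

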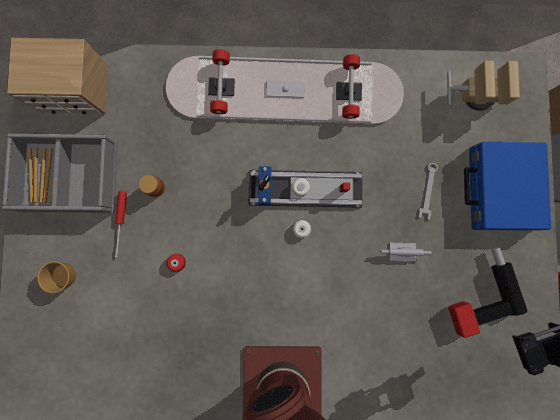

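View pics/side0.png

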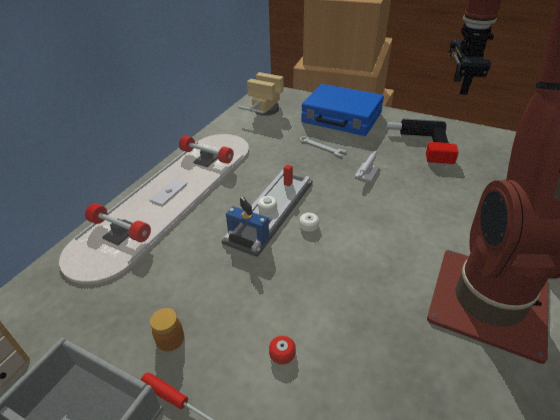

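Top view: the jig runs along the image row at about 190, with the bridge and thumbscrew at (264,184), the wheel at (301,187) and the red post at (346,187). The spare white wheel at (302,229) is beside it. Next I'll measure these from a zoomed crop.

```bash
cat > h.py <<'E'
from workcell import status, eyes
import cv2, numpy as np
from scipy.spatial.transform import Rotation as R
def ray(n,uv,z):
    p=eyes.camera_params(n);T=p["world_from_camera"]
    d=T[:3,:3]@np.linalg.solve(p["mtx"],[uv[0],uv[1],1.]);o=T[:3,3]
    return o+d*(z-o[2])/d[2]
def proj(n,X):
    p=eyes.camera_params(n);T=p["world_from_camera"]
    c=T[:3,:3].T@(np.asarray(X)-T[:3,3]);return (p["mtx"]@c/c[2])[:2]
def pose():
    s=status.read_state();q=s["tool_rot"];return s,s["tcp_pos"],R.from_quat([q[1],q[2],q[3],q[0]])
def to_tool(target,yaw_y=None):
    """shift in units of 25mm in tool axes, plus turn (units 6deg) to have tool down with closing axis along world yaw_y"""
    s,p,r=pose()
    sh=r.inv().apply(np.asarray(target)-p)/.025
    out=[np.round(sh,2)]
    if yaw_y is not None:
        best=None
        for k in(0,np.pi):
            y=np.array([np.cos(yaw_y+k),np.sin(yaw_y+k),0]);z=np.array([0,0,-1.]);x=np.cross(y,z)
            rv=(r.inv()*R.from_matrix(np.c_[x,y,z])).as_rotvec()
            if best is None or np.linalg.norm(rv)<np.linalg.norm(best):best=rv
        out.append(np.round(np.degrees(best)/6,2))
    return out
E
python3 - <<'E'
from h import *
im=cv2.imread("pics/top0.png");hsv=cv2.cvtColor(im,cv2.COLOR_BGR2HSV)
H,S,V=cv2.split(hsv)
roi=np.zeros(H.shape,bool);roi[160:215,240:370]=1
red=roi&((H<8)|(H>172))&(S>150)&(V>60);blue=roi&(H>100)&(H<130)&(S>120)
for n,m in(("red",red),("blue",blue)):
    v,u=np.nonzero(m);print(n,len(u),u.min(),u.max(),v.min(),v.max(),u.mean(),v.mean())
    c=cv2.minAreaRect(np.c_[u,v].astype(np.float32));print(c)
c=cv2.resize(im[160:220,240:370],None,fx=6,fy=6,interpolation=cv2.INTER_CUBIC);cv2.imwrite("pics/crop.png",c)
E
```

```text
red 59 340 349 183 190 345.0508474576271 186.35593220338984
((344.5, 186.5), (7.0, 9.0), 90.0)
blue 320 258 270 166 204 264.2875 185.921875
((264.0, 185.0), (38.0, 12.0), 90.0)
```

View pics/crop.png

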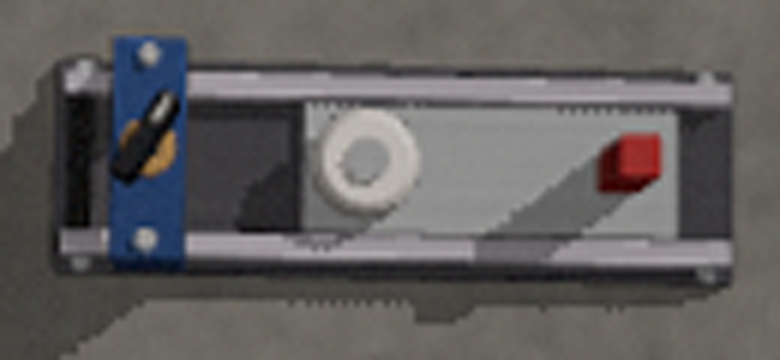

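The crop shows the bridge bolts at (264.4,184.5) mid, the bar centre at about (264.2,183.0) with its white mark toward upper right, and the post top at about (346.7,185.8). The yaw is small.

```bash
python3 - <<'E'
from h import *
f=lambda x,y,z:ray("top",(240+(x+.5)/6-.5,160+(y+.5)/6-.5),z)
b=(f(148,54,.086)+f(145,240,.086))/2
print("bolts mid",b, "bar",f(145,138,.127),"mark",f(163,105,.127),"end",f(122,172,.127))
post=f(640,155,.0855);print("post",post, "wheel", f(367,161,.055))
d=b-post;print("yaw jig y dir from post->screw",np.arctan2(d[1],d[0])-np.pi/2,np.linalg.norm(d[:2]),"travel",.26-np.linalg.norm(d[:2]))
for e in((65,80,730,95),(60,240,730,258),(60,272,730,283)):
    a=f(e[0],e[1],.02);c=f(e[2],e[3],.02);d=a-c;print("rail yaw",np.arctan2(d[1],d[0])-np.pi/2)
print("tool yaw y",pose()[2].as_matrix()[:,1],pose()[1])
yaw=np.arctan2(d[1],d[0])-np.pi/2
print(to_tool([post[0],post[1],.19],yaw))
E
```

```text
bolts mid [0.59159852 0.05858076 0.086     ] bar [0.58975616 0.05822729 0.127     ] mark [0.60528984 0.05012938 0.127     ] end [0.57376899 0.06860188 0.127     ]
post [ 0.59091065 -0.17914789  0.0855    ] wheel [ 0.5904121 -0.0495039  0.055    ]
yaw jig y dir from post->screw -0.0028935213640193247 0.23772964691633144 travel 0.022270353083668565
rail yaw -0.008423672844316998
rail yaw -0.014007688171328025
rail yaw -0.003753209071556629
tool yaw y [ 0.32006594 -0.94739418 -0.00143893] [ 0.20788663 -0.61536482  0.18796463]
[array([ 20.1 , -11.63,  -0.07]), array([-1.000e-02, -1.000e-02, -1.185e+01])]
```

>>> move_arm --rows '[[[1.6,-0.9,0],[0,0,-1],87],[[3.2,-1.8,0],[0,0,-2],87],[[4.8,-2.8,0],[0,0,-3],87],[[6.4,-3.7,0],[0,0,-4],87],[[8,-4.6,0],[0,0,-5],87],[[9.6,-5.5,0],[0,0,-6],87],[[11.2,-6.5,0],[0,0,-7],87],[[12.8,-7.4,0],[0,0,-8],87],[[14.4,-8.3,0],[0,0,-9],87],[[16,-9.2,0],[0,0,-10],87],[[17.6,-10.2,0],[0,0,-11],87],[[19,-11,0],[0,0,-11.85],87]]'

```text
clock: 1.1
tcp_pos: [0.5387, -0.2384, 0.1886]
tool_rot: [-0.0, 0.707, 0.708, -0.0]
wrist_force: [1.2, -0.8, 0.5]
opening: 0.087
finger_force: 0.0
```

```bash
python3 - <<'E'
from h import *
print(pose()[1],to_tool([.591,-.179,.15],-.005))
E
```

```text
[ 0.53871243 -0.23836097  0.18864013] [array([2.37, 2.09, 1.55]), array([-0.  , -0.  ,  0.06])]
```

>>> move_arm --rows '[[[1.2,1,0.5],[0,0,0],87],[[2.37,2.09,1.0],[0,0,0.06],87],[[2.37,2.09,1.55],[0,0,0.06],87],[[2.37,2.09,1.55],[0,0,0.06],87],[[2.37,2.09,1.55],[0,0,0.06],87]]'

```text
clock: 1.52
tcp_pos: [0.5896, -0.1811, 0.149]
tool_rot: [-0.001, 0.711, 0.704, -0.001]
wrist_force: [0.0, -1.2, 0.4]
opening: 0.0871
finger_force: 0.0
```

```bash
python3 - <<'E'
from h import *
p=eyes.camera_params("wrist");im=eyes.camera("wrist");cv2.imwrite("pics/w1.png",im[:,:,::-1]);print(p,pose()[1])
print(to_tool([.591,-.179,.055],-.005))
E
```

```text
{'mtx': array([[325.1922621 ,   0.        , 280.68795444],
       [  0.        , 325.1922621 , 214.74467838],
       [  0.        ,   0.        ,   1.        ]]), 'world_from_camera': array([[ 0.99995284, -0.00811771, -0.00533034,  0.59050959],
       [-0.00933441, -0.95485305, -0.29693186, -0.09751977],
       [-0.00267929,  0.29696762, -0.95488379,  0.34418715],
       [ 0.        ,  0.        ,  0.        ,  1.        ]])} [ 0.58985133 -0.18214201  0.15003732]
[array([0.13, 0.05, 3.8 ]), array([-0.01,  0.  , -0.06])]
```

View pics/w1.png

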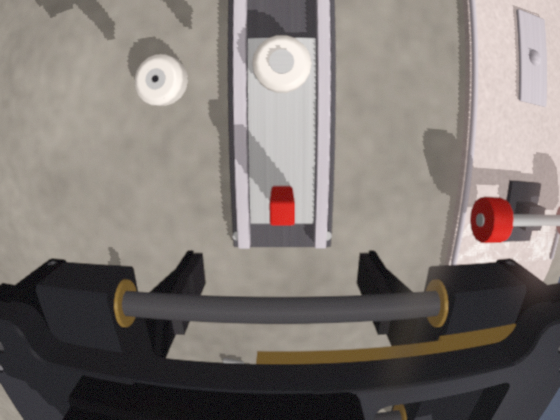

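The wrist view shows the red post top at about (283,214), which puts it at (0.591,-0.178). It agrees with the top camera and sits between the fingers, so I'll descend and grip.

>>> move_arm --rows '[[[0.13,0.05,1.2],[0,0,0],87],[[0.13,0.05,2.4],[0,0,0],87],[[0.13,0.05,3.4],[0,0,0],87],[[0.13,0.05,3.8],[0,0,0],87],[[0.13,0.05,3.8],[0,0,0],10],[[0.13,0.05,3.8],[0,0,0],10],[[0.13,0.05,3.8],[0,0,0],10],[[0.13,0.05,3.8],[0,0,0],10],[[0.13,0.05,3.8],[0,0,0],10],[[0.13,0.05,3.8],[0,0,0],10],[[0.13,0.05,3.8],[0,0,0],10],[[0.13,0.05,3.8],[0,0,0],10]]' --squeeze 20

```text
clock: 2.57
tcp_pos: [0.5918, -0.1778, 0.0553]
tool_rot: [0.0, 0.711, 0.703, 0.0]
wrist_force: [-0.1, -0.0, -0.2]
opening: 0.0416
finger_force: 0.0
```

>>> move_arm --rows '[[[0,0,0],[0,0,0],10],[[0,0,0],[0,0,0],10],[[0,0,0],[0,0,0],10],[[0,0,0],[0,0,0],10],[[0,0,0],[0,0,0],10],[[0,0,0],[0,0,0],10]]'

```text
clock: 3.07
tcp_pos: [0.5917, -0.1779, 0.055]
tool_rot: [-0.0, 0.711, 0.703, -0.0]
wrist_force: [-0.1, -0.8, -0.0]
opening: 0.0111
finger_force: 0.0
```

```bash
python3 - <<'E'
from h import *
a=eyes.camera("wrist")[:,:,::-1];b=eyes.camera("top")[150:220,230:370,::-1];c=eyes.camera("side")[130:260,200:340,::-1]
im=np.hstack([cv2.resize(a,(400,300)),np.vstack([cv2.resize(b,(400,200)),cv2.resize(c,(400,370))])[:300]]) if 0 else None
o=np.zeros((600,800,3),np.uint8);o[:300,:400]=cv2.resize(a,(400,300));o[:200,400:]=cv2.resize(b,(400,200));o[200:571,400:]=cv2.resize(c,(400,371));cv2.imwrite("pics/m1.png",o)
E
```

```text
(no output)
```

View pics/m1.png

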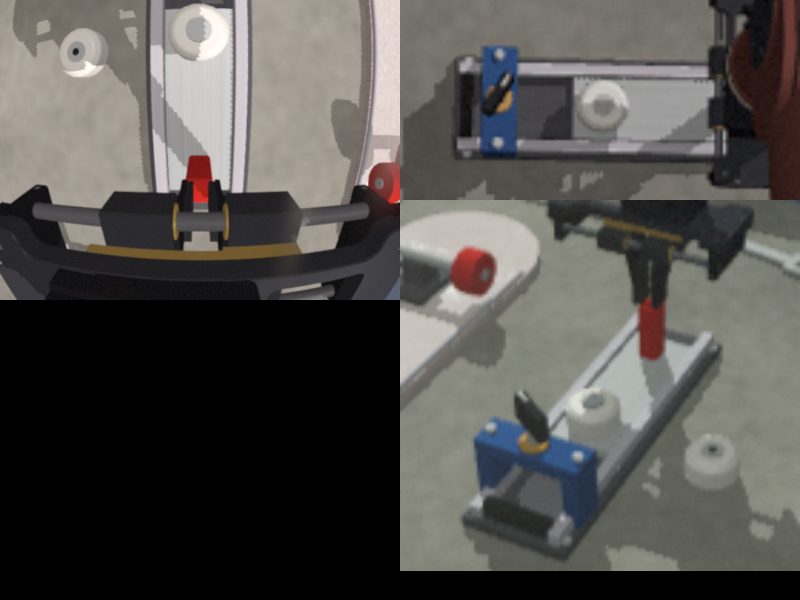

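The post shows just beyond and below the fingertips, with nothing between the pads. I'll project the reported TCP into the views to see which is off.

```bash
python3 - <<'E'
from h import *
im=eyes.camera("side")[:,:,::-1].copy()
t=pose()[1];print(t, pose()[2].as_matrix().round(3))
x0,y0,s=240,110,7
c=cv2.resize(im[y0:y0+80,x0:x0+110],None,fx=s,fy=s,interpolation=cv2.INTER_CUBIC)
for X,col in((t,(0,255,0)),(t+[0,0,.03],(0,255,255)),([.591,-.179,.0855],(255,0,0)),([.591,-.179,.03],(255,0,255)),([.591,.058,.127],(255,255,0))):
    q=proj("side",X);print(X,q);cv2.circle(c,tuple(int(v) for v in ((q-[x0,y0]+.5)*s)),4,col,-1)
cv2.imwrite("pics/s2.png",c)
E
```

```text
[ 0.59173253 -0.17786254  0.05503389] [[ 0.01  1.    0.  ]
 [ 1.   -0.01  0.  ]
 [ 0.    0.   -1.  ]]
[ 0.59173253 -0.17786254  0.05503389] [287.49793149 175.30069116]
[ 0.59173253 -0.17786254  0.08503389] [287.45772251 166.96409103]
[0.591, -0.179, 0.0855] [287.85024677 166.69340758]
[0.591, -0.179, 0.03] [287.91216254 181.91461202]
[0.591, 0.058, 0.127] [246.30067926 201.96794387]
```

View pics/s2.png

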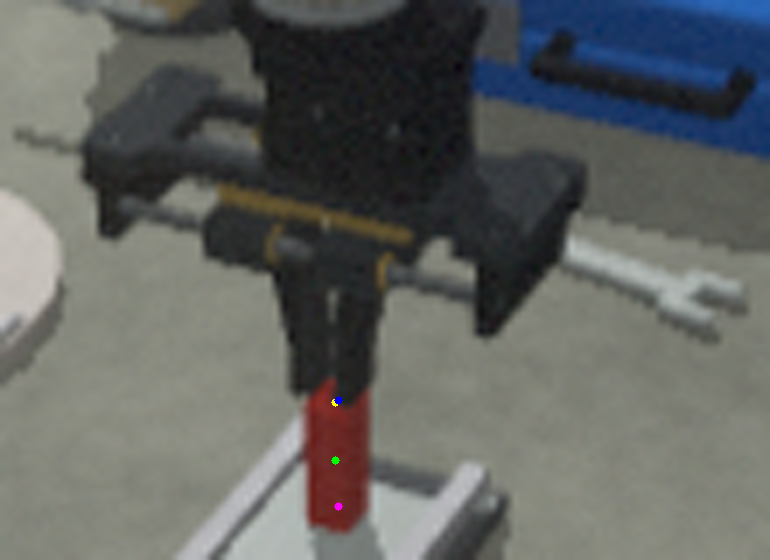

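```bash
python3 - <<'E'
from h import *
im=cv2.imread("pics/side0.png")
t0=[.2079,-.6153,.1879];q0=proj("side",t0);print(q0)
w=eyes.camera("wrist")[:,:,::-1].copy();p=eyes.camera_params("wrist");T=p["world_from_camera"];print(T[:3,3])
def pw(X):
    c=T[:3,:3].T@(np.asarray(X)-T[:3,3]);r=np.hypot(c[0],c[1]);a=np.arctan2(r,c[2])
    return p["mtx"][:2,2]+p["mtx"][0,0]*a*c[:2]/r
t=pose()[1]
for X,col in((t,(0,255,0)),(t+[0,0,.03],(0,255,255)),([.591,-.168,.0855],(255,0,0)),([.591,-.190,.0855],(255,0,0)),([.591,-.168,.03],(255,0,255))):
    q=pw(X);print(X,q);cv2.circle(w,tuple(int(round(v)) for v in q),1,col,-1)
A=cv2.resize(w[190:330,210:350],(560,560),interpolation=cv2.INTER_NEAREST)
x,y=int(q0[0])-40,int(q0[1])-70
cv2.circle(im,tuple(int(round(v)) for v in q0),1,(0,255,0),-1)
B=cv2.resize(im[max(y,0):max(y,0)+110,x:x+70],(240,377));o=np.zeros((560,800,3),np.uint8);o[:,:560]=A;o[:377,560:]=B
cv2.imwrite("pics/w3.png",o)
E
```

```text
[457.02734736  98.05874442]
[ 0.59216181 -0.09416855  0.25017755]
[ 0.59173507 -0.17788135  0.05501906] [281.34454464 248.34362978]
[ 0.59173507 -0.17788135  0.08501906] [281.43267141 269.1278271 ]
[0.591, -0.168, 0.0855] [279.94851348 253.644531  ]
[0.591, -0.19, 0.0855] [280.35245038 287.96821175]
[0.591, -0.168, 0.03] [280.13001011 221.79654339]
```

View pics/w3.png

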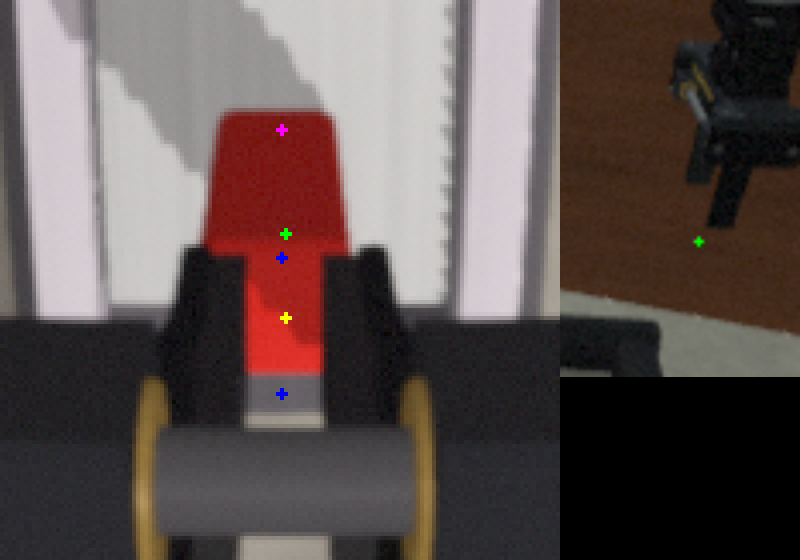

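The side view shows the real fingertips just above the post top (z about 0.087). The wrist view agrees: they are centred on it in x and y. The reported TCP therefore lies about 30 mm beyond the true fingertips, so I'll open, go lower and regrip.

>>> move_arm --rows '[[[0,0,0],[0,0,0],48],[[0,0,0],[0,0,0],48],[[0,0,0],[0,0,0],48],[[0,0,0],[0,0,0],48],[[0,0,0],[0,0,0],48],[[0,0,0],[0,0,0],48],[[0,0,0],[0,0,0],48],[[0,0,0.2],[0,0,0],48],[[0,0,0.4],[0,0,0],48],[[0,0,0.6],[0,0,0],48],[[0,0,0.8],[0,0,0],48],[[0,0,0.9],[0,0,0],48]]'

```text
clock: 4.32
tcp_pos: [0.5911, -0.1777, 0.0313]
tool_rot: [-0.001, 0.711, 0.703, -0.0]
wrist_force: [0.5, 0.3, -0.3]
opening: 0.048
finger_force: 0.0
```

>>> move_arm --rows '[[[0,0,0],[0,0,0],10],[[0,0,0],[0,0,0],10],[[0,0,0],[0,0,0],10],[[0,0,0],[0,0,0],10],[[0,0,0],[0,0,0],10],[[0,0,0],[0,0,0],10],[[0,0,0],[0,0,0],10],[[0,0,0],[0,0,0],10],[[0,0,0],[0,0,0],10]]'

```text
clock: 5.07
tcp_pos: [0.5903, -0.178, 0.0326]
tool_rot: [-0.001, 0.711, 0.703, -0.001]
wrist_force: [-6.2, 0.2, 4.4]
opening: 0.0219
finger_force: 20.0
```

Gripped at 22 mm. Now I'll slide along +y.

>>> move_arm --rows '[[[0.3,0,0],[0,0,0],10],[[0.7,0,0],[0,0,0],10],[[1.1,0,0],[0,0,0],10],[[1.5,0,0],[0,0,0],10],[[1.9,0,0],[0,0,0],10],[[2.3,0,0],[0,0,0],10],[[2.7,0,0],[0,0,0],10],[[3.1,0,0],[0,0,0],10],[[3.4,0,0],[0,0,0],10],[[3.7,0,0],[0,0,0],10],[[3.9,0,0],[0,0,0],10],[[4.0,0,0],[0,0,0],10]]' --squeeze 30

```text
clock: 6.07
tcp_pos: [0.591, -0.0778, 0.0326]
tool_rot: [-0.001, 0.711, 0.704, -0.001]
wrist_force: [-7.7, -2.3, 5.4]
opening: 0.0219
finger_force: 30.0
```

>>> move_arm --rows '[[[0.05,0,0],[0,0,0],10],[[0.1,0,0],[0,0,0],10],[[0.15,0,0],[0,0,0],10],[[0.2,0,0],[0,0,0],10],[[0.25,0,0],[0,0,0],10],[[0.3,0,0],[0,0,0],10],[[0.3,0,0],[0,0,0],10],[[0.3,0,0],[0,0,0],10]]'

```text
clock: 6.73
tcp_pos: [0.591, -0.0709, 0.0326]
tool_rot: [-0.001, 0.711, 0.703, -0.001]
wrist_force: [-8.2, -1.4, 5.4]
opening: 0.0218
finger_force: 30.0
```

>>> move_arm --rows '[[[0.05,0,0],[0,0,0],10],[[0.1,0,0],[0,0,0],10],[[0.15,0,0],[0,0,0],10],[[0.2,0,0],[0,0,0],10],[[0.2,0,0],[0,0,0],10],[[0.2,0,0],[0,0,0],10]]'

```text
clock: 7.23
tcp_pos: [0.5911, -0.07, 0.0326]
tool_rot: [0.001, 0.712, 0.702, -0.003]
wrist_force: [-7.4, -11.5, 5.7]
opening: 0.0219
finger_force: 30.0
```

>>> move_arm --rows '[[[0.1,0,0],[0,0,0],10],[[0.2,0,0],[0,0,0],10],[[0.2,0,0],[0,0,0],10],[[0.2,0,0],[0,0,0],10]]'

```text
clock: 7.57
tcp_pos: [0.5911, -0.07, 0.0326]
tool_rot: [0.002, 0.713, 0.701, -0.005]
wrist_force: [-6.6, -23.7, 5.3]
opening: 0.0218
finger_force: 30.0
```

It is hard against the end: no further motion and the force is rising. I'll relax the push, release and lift.

>>> move_arm --rows '[[[-0.2,0,0],[0,0,0],10],[[-0.35,0,0],[0,0,0],10],[[-0.35,0,0],[0,0,0],60],[[-0.35,0,0],[0,0,0],60],[[-0.35,0,0],[0,0,0],60],[[-0.35,0,0],[0,0,0],60],[[-0.35,0,0],[0,0,0],60],[[-0.35,0,-1],[0,0,0],60],[[-0.35,0,-2],[0,0,0],60],[[-0.35,0,-3.5],[0,0,0],60],[[-0.35,0,-5],[0,0,0],60],[[-0.35,0,-5],[0,0,0],60]]'

```text
clock: 8.57
tcp_pos: [0.5969, -0.0688, 0.1655]
tool_rot: [0.004, 0.711, 0.704, 0.003]
wrist_force: [2.2, -0.3, 1.1]
opening: 0.0599
finger_force: 0.0
```

```bash
python3 - <<'E'
from h import *
p=eyes.camera_params("wrist");im=eyes.camera("wrist");t=eyes.camera("top")
cv2.imwrite("pics/w4.png",im[:,:,::-1]);cv2.imwrite("pics/t4.png",t[:,:,::-1]);print(p["world_from_camera"].round(4).tolist(),pose()[1],pose()[0]["joint_positions"])
E
```

```text
[[0.9999, -0.0121, 0.0074, 0.5952], [-0.0093, -0.9543, -0.2986, 0.0152], [0.0106, 0.2985, -0.9544, 0.3606], [0.0, 0.0, 0.0, 1.0]] [ 0.59409351 -0.06899554  0.15933513] [ 0.43934358  0.28145193 -0.47942699  1.61946016  0.13529751  1.26996184
 -0.07393234]
```

View pics/w4.png

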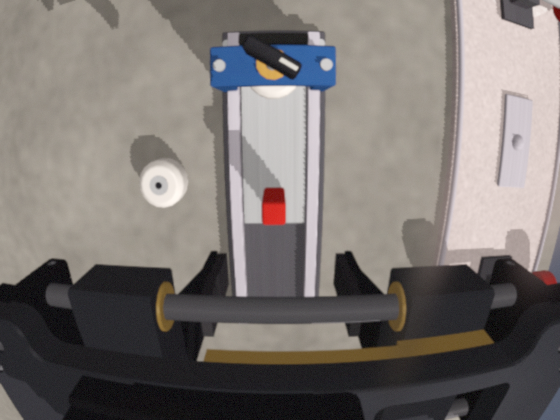

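The carriage is home: the wheel is under the bridge, and the bar runs from (248,45) to (297,68) with the mark on its right end. That puts the bar at about -30° in world, so q is about 0.52. I'll move above it with the closing axis at +60°.

```bash
python3 - <<'E'
from h import *
print(to_tool([.591,.0585,.16],np.radians(60)))
E
```

```text
[array([ 5.1 , -0.18, -0.03]), array([  0.03,   0.02, -10.1 ])]
```

>>> move_arm --rows '[[[0.5,0,0],[0,0,-1],60],[[1,0,0],[0,0,-2],60],[[1.6,0,0],[0,0,-3],60],[[2.2,-0.1,0],[0,0,-4],60],[[2.8,-0.1,0],[0,0,-5],60],[[3.4,-0.1,0],[0,0,-6],60],[[4,-0.1,0],[0,0,-7],60],[[4.5,-0.15,0],[0,0,-8],60],[[4.9,-0.18,0],[0,0,-9],60],[[5.1,-0.18,0],[0,0,-10],60],[[5.1,-0.18,0],[0,0,-10.1],60],[[5.1,-0.18,0],[0,0,-10.1],60]]'

```text
clock: 9.67
tcp_pos: [0.589, 0.0584, 0.1562]
tool_rot: [-0.001, 0.26, 0.966, -0.0]
wrist_force: [0.6, -0.4, -0.4]
opening: 0.0601
finger_force: 0.0
```

```bash
python3 - <<'E'
from h import *
print(pose()[1],to_tool([.591,.0585,.07],np.radians(60)),pose()[0]["joint_positions"])
w=eyes.camera("wrist")[:,:,::-1];s=eyes.camera("side")[:,:,::-1]
o=np.zeros((600,800,3),np.uint8);o[:420,:420]=cv2.resize(w[130:340,180:390],(420,420));o[:560,420:]=cv2.resize(s[130:270,200:295],(380,560));cv2.imwrite("pics/a5.png",o)
q=proj("side",pose()[1]+[0,0,.031]);print((q-[200,130])*4+[420,0])
E
```

```text
[0.58900509 0.05838388 0.15620746] [array([-0.07,  0.05,  3.45]), array([-0.01, -0.02, -0.02])] [ 0.39421558  0.31165747 -0.68988034  1.62492913  0.20442787  1.28079506
  0.71449551]
[600.79733698 209.4495819 ]
```

View pics/a5.png

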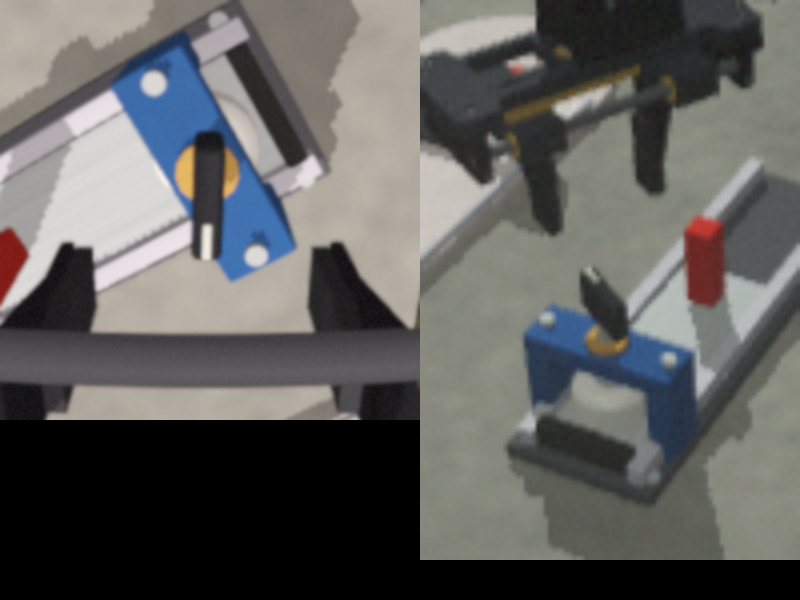

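The predicted tip point (+31 mm) matches the picture and the bar lies parallel between the fingers, so I'll descend and grip.

>>> move_arm --rows '[[[-0.07,0.05,0.8],[0,0,0],60],[[-0.07,0.05,1.6],[0,0,0],60],[[-0.07,0.05,2.4],[0,0,0],60],[[-0.07,0.05,3.0],[0,0,0],40],[[-0.07,0.05,3.4],[0,0,0],20],[[-0.07,0.05,3.4],[0,0,0],5],[[-0.07,0.05,3.4],[0,0,0],5],[[-0.07,0.05,3.4],[0,0,0],5],[[-0.07,0.05,3.4],[0,0,0],5],[[-0.07,0.05,3.4],[0,0,0],5],[[-0.07,0.05,3.4],[0,0,0],5],[[-0.07,0.05,3.4],[0,0,0],5]]' --squeeze 45

```text
clock: 10.77
tcp_pos: [0.5924, 0.059, 0.0732]
tool_rot: [0.001, 0.259, 0.966, 0.0]
wrist_force: [1.1, 1.9, 2.6]
opening: 0.0116
finger_force: 44.9
```

>>> move_arm --rows '[[[0,0,0],[0,0,0],5],[[0,0,0],[0,0,0],5],[[0,0,0],[0,0,0],5],[[0,0,0],[0,0,0],5],[[0,0,0],[0,0,0],5]]'

```text
clock: 11.18
tcp_pos: [0.5924, 0.059, 0.0731]
tool_rot: [0.001, 0.259, 0.966, 0.0]
wrist_force: [1.1, 1.4, 5.6]
opening: 0.012
finger_force: 44.9
```

```bash
cat > st.py <<'E'
from h import *
s,p,r=pose();y=r.as_matrix()[:,1]
print("pos",p.round(4),"closing deg",np.degrees(np.arctan2(y[1],y[0])).round(2),"tz",np.round(s["wrist_torque"],2),"F",np.round(s["wrist_force"],1),s["opening"],s["finger_force"],"tilt",np.degrees(r.as_matrix()[:2,2]).round(2),s["clock"])
E
python3 st.py
```

```text
pos [0.5924 0.059  0.0731] closing deg 60.01 tz [ 0.31 -0.3   0.01] F [1.1 1.4 5.6] 0.011987661616577664 44.88974869251251 tilt [0.07 0.02] 11.1833
```

>>> move_arm --rows '[[[0,0,0],[0,0,0.7],5],[[0,0,0],[0,0,1.5],5],[[0,0,0],[0,0,2.3],5],[[0,0,0],[0,0,3.1],5],[[0,0,0],[0,0,3.9],5],[[0,0,0],[0,0,4.7],5],[[0,0,0],[0,0,5.5],5],[[0,0,0],[0,0,6.3],5],[[0,0,0],[0,0,7.1],5],[[0,0,0],[0,0,7.9],5],[[0,0,0],[0,0,8.7],5],[[0,0,0],[0,0,9.5],5]]'

```text
clock: 12.18
tcp_pos: [0.5921, 0.0587, 0.0731]
tool_rot: [0.0, 0.69, 0.724, 0.0]
wrist_force: [0.4, 1.3, 6.1]
opening: 0.0113
finger_force: 44.9
```

```bash
python3 st.py
```

```text
pos [0.5921 0.0587 0.0731] closing deg 2.78 tz [ 0.12 -0.04  0.1 ] F [0.4 1.3 6.1] 0.011286693736691736 44.9344128370285 tilt [ 0.04 -0.  ] 12.1833
```

>>> move_arm --rows '[[[0,0,0],[0,0,0.7],5],[[0,0,0],[0,0,1.4],5],[[0,0,0],[0,0,2.1],5],[[0,0,0],[0,0,2.8],5],[[0,0,0],[0,0,3.5],5],[[0,0,0],[0,0,4.2],5],[[0,0,0],[0,0,4.9],5],[[0,0,0],[0,0,5.6],5],[[0,0,0],[0,0,6.3],5],[[0,0,0],[0,0,6.8],5],[[0,0,0],[0,0,7.3],5],[[0,0,0],[0,0,7.5],5]]'

```text
clock: 13.18
tcp_pos: [0.5919, 0.0588, 0.0731]
tool_rot: [0.0, 0.914, 0.406, 0.0]
wrist_force: [-1.1, 0.5, 7.5]
opening: 0.0116
finger_force: 44.9
```

```bash
python3 st.py
```

```text
pos [0.5919 0.0588 0.0731] closing deg -42.15 tz [0.13 0.23 0.11] F [-1.1  0.5  7.5] 0.011622732552449288 44.92957055568695 tilt [0.02 0.  ] 13.1833
```

>>> move_arm --rows '[[[0,0,0],[0,0,0.2],5],[[0,0,0],[0,0,0.4],5],[[0,0,0],[0,0,0.6],5],[[0,0,0],[0,0,0.6],5],[[0,0,0],[0,0,0.6],5]]'

```text
clock: 13.6
tcp_pos: [0.5919, 0.0589, 0.0731]
tool_rot: [-0.0, 0.926, 0.378, 0.0]
wrist_force: [-1.4, 0.6, 6.5]
opening: 0.0119
finger_force: 44.9
```

```bash
python3 st.py
```

```text
pos [0.5919 0.0589 0.0731] closing deg -45.6 tz [0.15 0.28 0.11] F [-1.4  0.6  6.5] 0.011931193437178841 44.88347768783569 tilt [0.02 0.01] 13.6
```

>>> move_arm --rows '[[[0,0,0],[0,0,0.2],5],[[0,0,0],[0,0,0.4],5],[[0,0,0],[0,0,0.6],5],[[0,0,0],[0,0,0.6],5],[[0,0,0],[0,0,0.6],5]]'

```text
clock: 14.02
tcp_pos: [0.5919, 0.0588, 0.0731]
tool_rot: [0.0, 0.937, 0.349, 0.0]
wrist_force: [-0.9, 0.2, 7.2]
opening: 0.0118
finger_force: 45.6
```

```bash
python3 st.py
```

```text
pos [0.5919 0.0588 0.0731] closing deg -49.12 tz [0.04 0.22 0.89] F [-0.9  0.2  7.2] 0.011837556794009158 45.63250422477722 tilt [ 0.03 -0.02] 14.0167
```

>>> move_arm --rows '[[[0,0,0],[0,0,0.2],5],[[0,0,0],[0,0,0.4],5],[[0,0,0],[0,0,0.4],5],[[0,0,0],[0,0,0.4],5]]'

```text
clock: 14.35
tcp_pos: [0.5918, 0.0587, 0.0731]
tool_rot: [0.0, 0.944, 0.33, -0.0]
wrist_force: [-1.2, -0.3, 7.5]
opening: 0.012
finger_force: 47.0
```

```bash
python3 st.py
```

```text
pos [0.5918 0.0587 0.0731] closing deg -51.5 tz [-0.06  0.42  1.04] F [-1.2 -0.3  7.5] 0.01195305213095193 47.04921454220312 tilt [ 0.01 -0.03] 14.35
```

The torque jumped from 0.11 to about 1 N m near -48°, so the screw is seated. Now I'll back off a quarter turn, to a closing axis at about 42.2°.

>>> move_arm --rows '[[[0,0,0],[0,0,-0.7],5],[[0,0,0],[0,0,-1.4],5],[[0,0,0],[0,0,-2.1],5],[[0,0,0],[0,0,-2.8],5],[[0,0,0],[0,0,-3.5],5],[[0,0,0],[0,0,-4.2],5],[[0,0,0],[0,0,-4.9],5],[[0,0,0],[0,0,-5.6],5],[[0,0,0],[0,0,-6.3],5],[[0,0,0],[0,0,-7.0],5],[[0,0,0],[0,0,-7.7],5],[[0,0,0],[0,0,-8.4],5]]'

```text
clock: 15.35
tcp_pos: [0.5921, 0.0586, 0.0731]
tool_rot: [0.0, 0.713, 0.701, 0.0]
wrist_force: [-0.4, 0.7, 7.0]
opening: 0.0118
finger_force: 45.0
```

>>> move_arm --rows '[[[0,0,0],[0,0,-0.7],5],[[0,0,0],[0,0,-1.4],5],[[0,0,0],[0,0,-2.1],5],[[0,0,0],[0,0,-2.8],5],[[0,0,0],[0,0,-3.5],5],[[0,0,0],[0,0,-4.2],5],[[0,0,0],[0,0,-4.9],5],[[0,0,0],[0,0,-5.6],5],[[0,0,0],[0,0,-6.3],5],[[0,0,0],[0,0,-6.9],5],[[0,0,0],[0,0,-7.2],5],[[0,0,0],[0,0,-7.2],5]]'

```text
clock: 16.35
tcp_pos: [0.5924, 0.0588, 0.0731]
tool_rot: [0.0, 0.406, 0.914, 0.0]
wrist_force: [0.9, 1.4, 5.5]
opening: 0.0116
finger_force: 45.0
```

```bash
python3 st.py; python3 - <<'E'
from h import *
w=eyes.camera("wrist")[:,:,::-1];cv2.imwrite("pics/a6.png",cv2.resize(w[130:330,170:400],None,fx=3,fy=3)[:600,:800])
E
```

```text
pos [0.5924 0.0588 0.0731] closing deg 42.12 tz [ 0.3  -0.39 -0.  ] F [0.9 1.4 5.5] 0.01158603372525428 44.996904730796814 tilt [0.07 0.02] 16.35
```

View pics/a6.png

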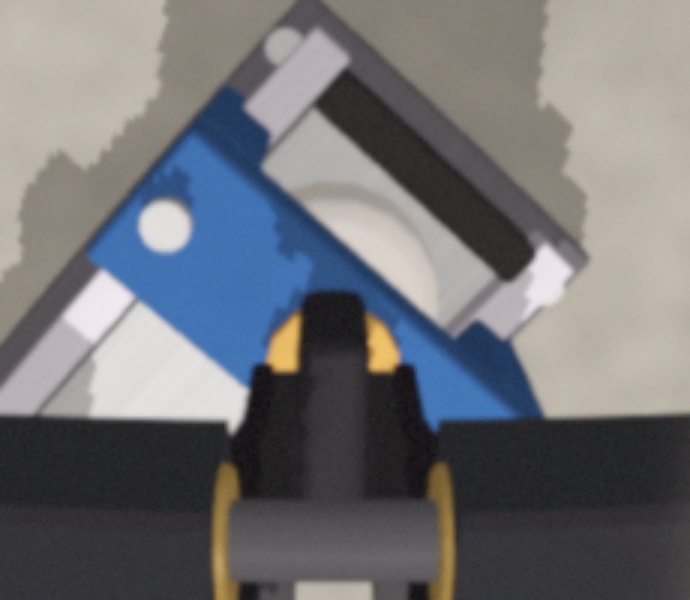

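The bar is held squarely between the pads, 42° closing against a seat at about -48°, which is the quarter turn back. The carriage is still under the bridge, so I'll hand in.

```bash
python3 -c "
from workcell import ticket
print(ticket.sign_off())"
```

```text
the job is handed in; nothing more can be done
None
```

The carriage is fully home, the thumbscrew was seated and backed off about a quarter turn, and the gripper is still holding it; the job is handed in at about 16 s, with no verdict returned.

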